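# Turn a station's status tag from red to green in the turning chute

### The job

The pan has been washed, so its status tag must go from red to green: slide the white catch tray fully home under the turning chute, take the red tag out of the rack, turn it so that its raised key matches the chute's mouth, and drop it down through the chute so that it lands in the tray turned over, green side up. Then draw the tray fully out, with the tag lying in it, and let go. Leave the other two tags, the cup, can, jar and spoon where they are.

Things in the scene. Friction and masses are not known exactly. Their poses are not given: they have to be found in the camera images.
- tag: the red tag: stiff T-shaped plastic plate, 50 g, one face red, the other green, standing in a rack slot. Origin: middle of its lower edge; x along the width, +y out of the green face, z up. Body 80 mm wide, 36 mm tall, 8 mm thick (y -4 to +4 mm). On the red face a raised key block, 20 mm wide, 24 mm tall (z 6 to 30 mm), 9 mm proud (y -4 to -13 mm)
- tag_mid (a point): the centre of the red tag's body plate, 18 mm above its lower edge; axes as the tag's
- tag_blue: a like tag, blue instead of red; leave it alone. Axes as the red tag's
- tag_yellow: a like tag, yellow instead of red; leave it alone. Axes as the red tag's
- rack: wooden tag rack fixed to the table, 100 mm (x) by 180 mm (y), origin at the centre of its underside. Three slots at y = -60, 0, +60 mm hold a tag each, upright, its lower edge 6 mm above the table, green face along the rack's +y, 2 mm play; the slot walls reach 28 mm. Which tag is in which slot varies
- chute: tag-turning chute, fixed: clear upright tube, 90 mm across, with helical steel rods inside, 300 mm tall, on four posts (146 mm in x, y -46 to +52 mm). Origin on the tube's axis at table height, z up; tags come out at -y, down a ramp under a clear hood, into the tray. A tag let go in the mouth falls through by itself in 0.5 s, turned half round: the face that looked to +y ends up on top
- mouth (a point): centre of the chute's slot, top of the black mouth plate, 300 mm above the table, axes as the chute's. Slot 90 mm (x) by 14 mm (y), plate 10 mm thick; on the -y side a bay 28 mm wide reaching to y -17 mm (red rim) for the key block; on the +y side (green rim) a relief too narrow for it. The tag enters upright, its axes as the mouth's; let go with its lower edge 12 to 30 mm in
- chute_axis (a point): point on the tube's axis, 180 mm above the table; axes as the chute's
- tray (a joint): slide of the white catch tray, m: 0 fully home against the chute, growing as it is drawn out along the chute's -y, stop at 0.09. It takes 2 to 3 N to move and stays where it is left
- tray_knob (a point): the upright blue knob on the tray's front, 22 mm in diameter, from 15 to 61 mm above the table; this point is on its axis, 45 mm above the table, axes as the chute's. With the tray home it is 220 mm from the tube's axis towards -y
- tray_floor (a point): centre of the tray's floor, 8 mm above the table, axes as the chute's; the tray is 124 mm (x) by 150 mm (y), side walls 26 mm and front wall (-y) 42 mm above the table, open at the back
- cup: small metal measuring cup, 72 mm across, 45 mm tall, loose; origin under its centre
- can: blue can, 72 mm across, 120 mm tall, loose; origin under its centre
- scoop: green plastic spoon, 180 mm long, loose, lying along its x, origin under its middle
- spice: spice jar, 52 mm across, 100 mm tall, loose; origin under its centre
- tag_tab (a point): where to pinch the red tag, across its faces: on its grip tab, 58 mm above its lower edge, axes as the tag's. The tab is centred on top of the body, 14 mm wide, 8 mm thick, from 36 to 74 mm above the lower edge; its top 10 mm are red all round
There are look-alikes about, which are no part of the job. What is shaped like the tag but purple is not meant.

How it is judged:
By the outcome, as a careful person would: the job done as asked, in the order asked, and still so for the second after the job is handed in, with the robot touching nothing.
It also fails if it takes over 70 s, if anything falls off the work surface, if the arm or the gripper's body presses on something with over 40 N, if the wrist force passes 120 N, or if a joint passes its speed limit or range.

### The arm

A 6-joint arm with a two-finger parallel gripper is mounted at the origin on the work surface. World frame = base frame: x ahead of the robot, y to its left, z up, the work surface at z = 0. Lengths are in mm, angles in rad, forces in N, time in s.
With the tool pointing down it reaches from about 375 to 925 mm from the base axis. Payload 5.7 kg.
Tool frame: the origin (TCP) lies midway between the tips of the shut fingers; the grasp point (between the pads) lies 19 mm behind it; z points along the fingers, y is the line along which they close (so a half turn about z gives the same grasp; the last joint's range is limited). The gripper opens to 88 mm and grips with 3 to 60 N. Pads are 20 mm wide; open, the fingers measure 115 mm over their backs; the gripper's body (75 mm by 178 mm) begins 61 mm behind the grasp point.
Start: joints at [-1.368, 0.359, 1.51, -0, 1.272, -0.115], TCP at [187.471, -569.927, 222.623] pointing down, gripper open.
Joint ranges: [-2.97, 2.97], [-1.01, 2.36], [0.21, 2.38], [-0.96, 4.11], [0.2, 2.71], [-2.98, 2.98]. Speed limits (rad/s): [2.39, 2.39, 3.14, 3.14, 3.14, 3.14].

### API

Orientations are given as a 3x3 rotation matrix whose columns are the frame's x, y, z axes.
In Python, from station import * gives the robot as it stands. The module is installed in compiled form; this text tells all that it offers.
- The arm moves only by the tool send_rows, never from a script. Its argument "motion" is a list of rows, each a list of 3 entries, a list of its own where there are three numbers: the shift along the world's x, y, z in cm, then the turn, a rotation vector about the world's x, y, z in degrees, then the opening in per cent of the stroke, from 0 (shut) to 100 (fully open). A call has exactly 10 rows; each row is the pose to reach, as a shift and turn from the pose commanded when the call began; what a row does not reach only later rows make up. A row lasts 1/10 s, in which the tool goes at most 50 mm and 8.59 degrees, less where a joint would pass 70% of its speed; a pose out of reach is approached as far as the arm can. A call with a gripper value outside its range is refused whole. The fingers move at their own pace and stop on an object; the grip force is fixed at half the most. Time passes only in rows, so rows that repeat a pose let the fingers close, or fill a call up. It gives the time, the measured TCP pose, the force, the opening and the grip force at its end, in the units of the state.
- sense(): the state, without advancing time (a new reading comes with each control period).
- read_camera(name): name is "scene" or "top" or "wrist"; returns the picture (400x640x3 uint8, blue, green, red); there is no depth.
- camera_info(name): a dict with "fx", "fy", "cx", "cy" (pixels), "position" and "orientation" of the camera in the world; the wrist camera has in their place "mount" (4x4, takes a point from camera to tool coordinates, whose origin is the TCP and whose axes are the flange's). Camera axes: x right, y down, z forward; pixel columns grow to the right and rows downward; lengths in mm; the calibration is good to about 2 mm. A picture is of the moment at which its call begins: read the wrist's pose just before it. camera_info takes no time and is no camera call.
- job_done(): hands the job in; it is judged then, once.
Trained networks look in the newest picture that a camera, given by its name, has taken for a name from the list of things; names that differ only in an ending like _2 or _b are one class to them, and where a whole thing is asked for, a point or a joint stands for the part that bears it (a point fixed in the world has none). Each returns a list of dicts, best first, with "confidence" (0 to 1); they miss things now and then, are a little off and sometimes report something else, mostly with a low value. They report only what shows in the picture. A call takes as long as a camera call. They do not tell look-alikes from the thing itself.
- look_for(camera, query): "rect" ([left, top, right, bottom] in pixels, round what is visible of it).
- silhouettes(camera, query): "pixels" (400x640 bool, what is visible of it) and "rect" ([left, top, right, bottom] in pixels, round what is visible of it).
- pinpoint(camera, query): "pixel" ([column, row] in pixels: a listed point, or the origin of a listed thing).
The state is a dict: "time_s": time; "qpos": joint angles; "joint_vel": joint speeds; "joint_torque": joint torques, N m; "eef_pos": TCP position; "eef_rot": TCP orientation; "contact_force": force on the tool from outside, world axes, zero at the start; "ft_torque": the same for the moment, N m; "grip_width": finger opening in mm; "grip_force": force on a finger pad.
Only numpy, scipy, OpenCV 4.12 (cv2) and the standard library are available. Lean on these libraries where they do the work, as an engineer would, in place of code of your own. Each camera call takes 0.05 s, during which the arm holds its last target. There are 200 camera calls.

## Working session

There is one attempt and no reset: what is moved stays moved. The work goes in short steps, Python scripts to look and compute and a tool call to move; the robot and the scene stay as the last step left them, time stands still between calls to the robot, and variables do not carry over. Pictures are saved under pics/ and viewed, at most 10 in all, crops included, and the job is handed in when it is done.

Besides the shell and the picture viewer there is one more tool, called after ">>>" as name(argument=value, ...), one argument or row to a line, values as JSON. send_rows: Moves the arm, as the interface text tells. Its arguments: {"type":"object","properties":{"motion":{"type":"array","items":{"type":"array"}}},"required":["motion"]}

```bash
mkdir -p pics; cat > h.py <<'E'
from station import *
import numpy as np, cv2
def ray(cam,px,s=None):
    c=camera_info(cam)
    d=np.array([(px[0]-c["cx"])/c["fx"],(px[1]-c["cy"])/c["fy"],1.])
    if "mount" in c:
        s=s or sense(); M=np.array(c["mount"]); R=np.array(s["eef_rot"])
        return R@M[:3,3]+np.array(s["eef_pos"]), R@M[:3,:3]@d
    return np.array(c["position"]), np.array(c["orientation"])@d
def at_z(cam,px,z,s=None):
    p,d=ray(cam,px,s); return p+d*(z-p[2])/d[2]
def proj(cam,P,s=None):
    c=camera_info(cam)
    if "mount" in c:
        s=s or sense(); M=np.array(c["mount"]);R=np.array(s["eef_rot"])
        q=M[:3,:3].T@(R.T@(np.array(P)-s["eef_pos"])-M[:3,3])
    else: q=np.array(c["orientation"]).T@(np.array(P)-c["position"])
    return np.array([c["fx"]*q[0]/q[2]+c["cx"],c["fy"]*q[1]/q[2]+c["cy"]])
def tri(rs):
    A=np.zeros((3,3));b=np.zeros(3)
    for p,d in rs:
        d=d/np.linalg.norm(d);Q=np.eye(3)-np.outer(d,d);A+=Q;b+=Q@p
    return np.linalg.solve(A,b)
E
python3 - <<'E'
from h import *
np.set_printoptions(precision=1,suppress=True)
s=sense();print(s)
for n in ["scene","top"]:
    im=read_camera(n);cv2.imwrite(f"pics/{n}0.png",im);c=camera_info(n);print(n,c["position"],c["fx"])
    for q in ["tag","tag_tab","mouth","chute","rack","tray_knob","tray_floor","chute_axis"]:
        r=pinpoint(n,q);print(q,[(np.round(x["pixel"],1).tolist(),round(x["confidence"],2)) for x in r[:4]])
E
```

```text
{'time_s': 0.0, 'qpos': array([-1.4,  0.4,  1.5, -0. ,  1.3, -0.1]), 'joint_vel': array([ 0., -0., -0., -0.,  0., -0.]), 'joint_torque': array([ -0. , -51.5, -27.1,   0.1,   0. ,  -0. ]), 'eef_pos': array([ 187.3, -569.3,  221.8]), 'eef_rot': array([[ 0.9,  0.3, -0. ],
       [ 0.3, -0.9,  0. ],
       [ 0. , -0. , -1. ]]), 'contact_force': array([ 0.4,  0.1, -0.1]), 'ft_torque': array([ 0.,  0., -0.]), 'grip_force': 0.0, 'grip_width': 87.94734931507585}
scene [1433.3  154.3 1043. ] 478.7772731842047
tag [([304.2, 231.5], 0.88), ([248.8, 235.5], 0.57), ([291.1, 264.4], 0.56)]
tag_tab [([287.0, 248.6], 0.62), ([304.3, 212.8], 0.61), ([241.7, 221.3], 0.56), ([249.6, 219.3], 0.47)]
mouth [([458.0, 182.6], 0.94), ([249.0, 220.4], 0.33)]
chute [([439.3, 268.3], 0.72)]
rack [([239.5, 224.7], 0.96)]
tray_knob [([342.3, 234.0], 0.96)]
tray_floor [([370.1, 247.5], 0.65), ([246.1, 234.5], 0.24), ([449.0, 222.1], 0.23)]
chute_axis [([448.9, 219.0], 0.63)]
top [ 500.7  -34.7 1300.7] 447.39249313511476
tag [([406.2, 212.0], 0.71), ([363.2, 189.1], 0.69), ([357.4, 231.3], 0.5)]
tag_tab [([358.8, 232.7], 0.66), ([406.6, 213.5], 0.65), ([364.4, 185.3], 0.56), ([422.4, 225.8], 0.37)]
mouth [([187.5, 201.6], 0.63)]
chute [([222.2, 203.7], 0.94)]
rack [([305.1, 160.5], 0.74), ([422.9, 224.2], 0.6)]
tray_knob [([315.3, 216.6], 0.7)]
tray_floor [([284.1, 216.0], 0.91)]
chute_axis [([204.9, 201.1], 0.63)]
```

View pics/scene0.png

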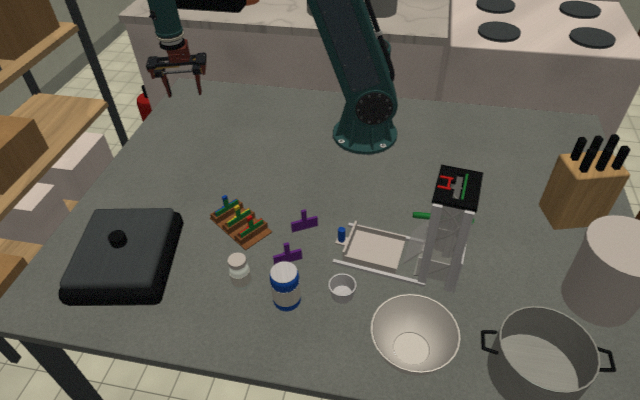

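View pics/top0.png

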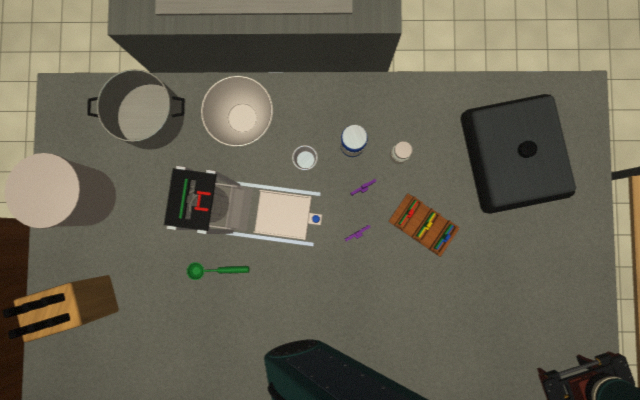

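The scene picture shows the rack near (240,222), the chute mouth at (458,185) and the knob at (342,234). In the top picture the red tag is the rack's upper-left one, at about (408,212), next to yellow (427,225) and blue (447,238). The chute mouth is at (190,200) and the knob at (316,218). The purple tags are decoys. Next I'll enlarge the rack and the chute.

```bash
python3 - <<'E'
from h import *
np.set_printoptions(precision=1,suppress=True)
im=cv2.imread("pics/top0.png")
a=cv2.resize(im[180:270,375:475],None,fx=4,fy=4,interpolation=3);b=cv2.resize(im[155:255,155:330],(700,400),interpolation=3)
b=b[:360,:400]
im2=cv2.imread("pics/scene0.png");c=cv2.resize(im2[190:250,205:275],(400,240)[0:2],interpolation=3)
d=cv2.resize(im2[155:215,420:490],(400,240),interpolation=3)
cv2.imwrite("pics/crop.png",np.vstack([np.hstack([a,b]),np.hstack([c,d])]))
# red/colour blobs in top and scene
def blobs(im,box,lo,hi):
    x0,y0,x1,y1=box;h=cv2.cvtColor(im[y0:y1,x0:x1],cv2.COLOR_BGR2HSV)
    m=cv2.inRange(h,lo,hi)
    n,l,st,ce=cv2.connectedComponentsWithStats(m)
    return [(ce[i]+[x0,y0],int(st[i,4])) for i in range(1,n) if st[i,4]>5]
for n,I,bx in [("top",im,(380,185,470,265)),("scene",im2,(205,190,275,250))]:
    for k,lo,hi in [("red",(0,150,90),(6,255,255)),("yel",(22,150,90),(34,255,255)),("blue",(100,150,70),(125,255,255)),("green",(45,120,50),(85,255,255))]:
        print(n,k,blobs(I,bx,lo,hi))
for q in ["tray_knob","mouth"]:
    pt=pinpoint("top",q)[0]["pixel"];ps=pinpoint("scene",q)[0]["pixel"]
    z={"tray_knob":45,"mouth":300}[q]
    print(q,at_z("top",pt,z),at_z("scene",ps,z),tri([ray("top",pt),ray("scene",ps)]))
r=silhouettes("top","rack")
for x in r[:2]:
    m=x["pixels"].astype(np.uint8);c,_=cv2.findContours(m,0,2);c=max(c,key=cv2.contourArea)
    bx=cv2.boxPoints(cv2.minAreaRect(c));print(x["confidence"],[at_z("top",p,28)[:2] for p in bx])
E
```

```text
top red [(array([409.7, 213.3]), 60)]
top yel [(array([427.5, 224.9]), 67)]
top blue [(array([445. , 238.6]), 36)]
top green [(array([411.5, 205. ]), 20), (array([402.6, 218.1]), 18), (array([429. , 217.7]), 21), (array([420.4, 230.4]), 23), (array([447.3, 229.4]), 26), (array([438.7, 242.2]), 31)]
scene red [(array([249.1, 216.9]), 14), (array([244.3, 228.9]), 13)]
scene yel [(array([236.1, 206.7]), 24), (array([244., 211.]), 9), (array([231.8, 218.6]), 14)]
scene blue [(array([224.1, 196.7]), 14), (array([222.5, 206.7]), 6)]
scene green [(array([226.3, 206.6]), 126), (array([238.5, 216.5]), 122), (array([251.4, 227.1]), 119)]
tray_knob [539.9   6.1  45. ] [542.6  11.4  45. ] [539.6   8.5  41.1]
mouth [565.6 285.8 300. ] [564.7 283.5 300. ] [565.6 284.3 301.2]
0.86 [array([ 527.8, -196.3]), array([ 614.7, -255.7]), array([ 513.2, -403.5]), array([ 427.3, -343.8])]
```

View pics/crop.png

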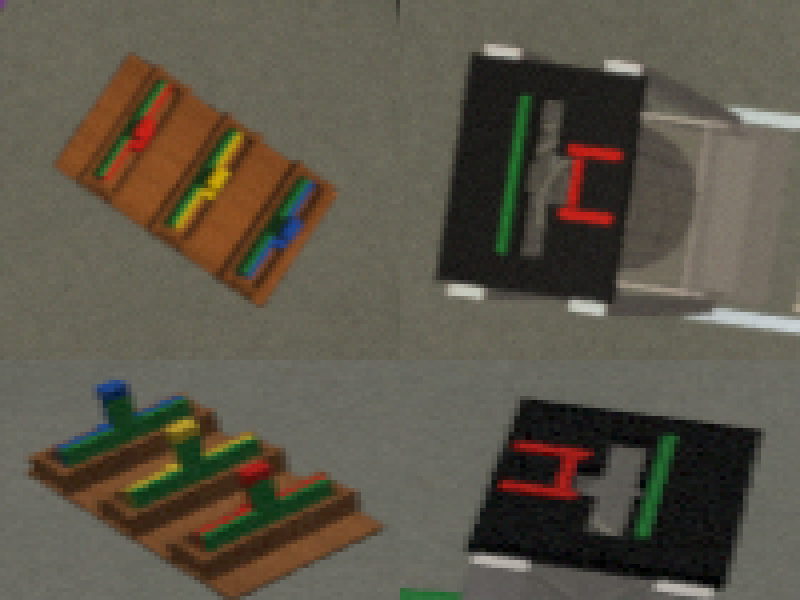

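The crop shows the red tag in the rack's +y slot (upper left), green face towards the chute side. On the chute, the red-rimmed bay faces the tray side (-y), so the tag has to turn about +29° in yaw. The tray is about 58 mm out. I'll go above the knob first.

>>> send_rows(
  motion=[
    [[35.2,57.6,-5],[0,0,66.5],50],
    [[35.2,57.6,-5],[0,0,66.5],50],
    [[35.2,57.6,-5],[0,0,66.5],50],
    [[35.2,57.6,-5],[0,0,66.5],50],
    [[35.2,57.6,-5],[0,0,66.5],50],
    [[35.2,57.6,-5],[0,0,66.5],50],
    [[35.2,57.6,-5],[0,0,66.5],50],
    [[35.2,57.6,-5],[0,0,66.5],50],
    [[35.2,57.6,-5],[0,0,66.5],50],
    [[35.2,57.6,-5],[0,0,66.5],50],
  ],
)

```text
time_s: 2.15
eef_pos: [448.4, -142.7, 185.9]
eef_rot: [[0.092, 0.996, 0.001], [0.996, -0.092, -0.0], [-0.0, 0.001, -1.0]]
contact_force: [-0.3, -0.0, 0.7]
grip_width: 43.7
grip_force: 0.0
```

>>> send_rows(
  motion=[
    [[4,6.4,-0.5],[0,0,0],50],
    [[8,13,-1],[0,0,0],50],
    [[9.1,15,-1.5],[0,0,0],50],
    [[9.1,15,-1.5],[0,0,0],50],
    [[9.1,15,-1.5],[0,0,0],50],
    [[9.1,15,-1.5],[0,0,0],50],
    [[9.1,15,-1.5],[0,0,0],50],
    [[9.1,15,-1.5],[0,0,0],50],
    [[9.1,15,-1.5],[0,0,0],50],
    [[9.1,15,-1.5],[0,0,0],50],
  ],
)

```text
time_s: 3.15
eef_pos: [538.3, 4.8, 170.9]
eef_rot: [[0.093, 0.996, 0.0], [0.996, -0.093, -0.0], [-0.0, 0.0, -1.0]]
contact_force: [-0.2, -0.2, -0.1]
grip_width: 43.7
grip_force: 0.0
```

```bash
python3 - <<'E'
from h import *
np.set_printoptions(precision=1,suppress=True)
s=sense();im=read_camera("wrist");cv2.imwrite("pics/w1.png",im);print(s["eef_pos"])
for q,z in [("tray_knob",45),("tray_floor",8)]:
    for x in pinpoint("wrist",q)[:2]:print(q,x["confidence"],x["pixel"],at_z("wrist",x["pixel"],z,s))
E
```

```text
[538.3   4.8 170.9]
tray_knob 0.85 [314.7, 186.7] [534.3   7.2  45. ]
tray_floor 0.63 [319.8, 72.6] [548.5 107.4   8. ]
```

View pics/w1.png

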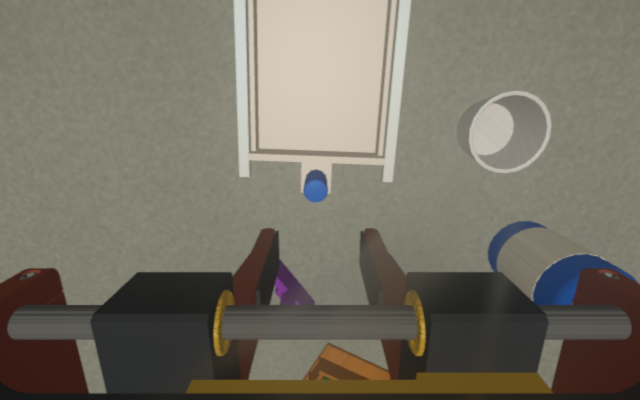

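The wrist view shows the knob at (315,190), which puts it at about (536,7), with the rails straight ahead. Next I'll descend, then grip.

>>> send_rows(
  motion=[
    [[-0.2,0.3,-4],[0,0,-0.5],50],
    [[-0.2,0.3,-8],[0,0,-0.5],50],
    [[-0.2,0.3,-11],[0,0,-0.5],50],
    [[-0.2,0.3,-13],[0,0,-0.5],50],
    [[-0.2,0.3,-14.3],[0,0,-0.5],50],
    [[-0.2,0.3,-14.3],[0,0,-0.5],50],
    [[-0.2,0.3,-14.3],[0,0,-0.5],0],
    [[-0.2,0.3,-14.3],[0,0,-0.5],0],
    [[-0.2,0.3,-14.3],[0,0,-0.5],0],
    [[-0.2,0.3,-14.3],[0,0,-0.5],0],
  ],
)

```text
time_s: 4.3
eef_pos: [535.3, 8.7, 28.6]
eef_rot: [[0.101, 0.995, -0.002], [0.995, -0.101, 0.0], [-0.0, -0.002, -1.0]]
contact_force: [-4.8, -0.2, 5.8]
grip_width: 21.4
grip_force: 30.0
```

>>> send_rows(
  motion=[
    [[0,0,0],[0,0,0],0],
    [[0.1,1,0],[0,0,0],0],
    [[0.2,2,0],[0,0,0],0],
    [[0.3,3,0],[0,0,0],0],
    [[0.4,4,0],[0,0,0],0],
    [[0.5,4.7,0],[0,0,0],0],
    [[0.53,5.2,0],[0,0,0],0],
    [[0.55,5.4,0],[0,0,0],0],
    [[0.55,5.4,0],[0,0,0],0],
    [[0.55,5.4,0],[0,0,0],0],
  ],
)

```text
time_s: 5.3
eef_pos: [542.6, 63.4, 28.6]
eef_rot: [[0.101, 0.995, 0.001], [0.995, -0.101, 0.001], [0.001, 0.001, -1.0]]
contact_force: [-1.7, 1.5, 4.3]
grip_width: 21.5
grip_force: 30.0
```

>>> send_rows(
  motion=[
    [[0.02,0.15,0],[0,0,0],0],
    [[0.03,0.3,0],[0,0,0],0],
    [[0.04,0.4,0],[0,0,0],0],
    [[0.05,0.5,0],[0,0,0],0],
    [[0.06,0.6,0],[0,0,0],0],
    [[0.06,0.6,0],[0,0,0],0],
    [[0.06,0.6,0],[0,0,0],0],
    [[0.06,0.6,0],[0,0,0],0],
    [[0.06,0.6,0],[0,0,0],0],
    [[0.06,0.6,0],[0,0,0],0],
  ],
)

```text
time_s: 6.3
eef_pos: [542.9, 66.6, 28.6]
eef_rot: [[0.099, 0.995, 0.001], [0.995, -0.099, -0.003], [-0.003, 0.001, -1.0]]
contact_force: [-1.8, -11.5, 5.2]
grip_width: 21.2
grip_force: 30.0
```

The tray is home: the arm stalled 3 mm short with 11.5 N of push. I'll release, rise, and go above the red tag.

>>> send_rows(
  motion=[
    [[-0.03,-0.3,0],[0,0,0],0],
    [[-0.03,-0.3,0],[0,0,0],50],
    [[-0.03,-0.3,0],[0,0,0],50],
    [[-0.03,-0.3,0],[0,0,0],50],
    [[0,-0.3,4],[0,0,0],50],
    [[0,-0.3,8],[0,0,0],50],
    [[0,-0.3,12],[0,0,5],45],
    [[0.3,-5,15],[0,0,14],45],
    [[0.5,-10,15],[0,0,22],45],
    [[0.7,-15,15],[0,0,30],45],
  ],
)

```text
time_s: 7.3
eef_pos: [550.5, -67.7, 179.3]
eef_rot: [[-0.402, 0.915, 0.004], [0.915, 0.402, -0.001], [-0.002, 0.003, -1.0]]
contact_force: [0.6, -0.1, -0.1]
grip_width: 39.6
grip_force: 0.0
```

>>> send_rows(
  motion=[
    [[0.1,-5,0],[0,0,8],45],
    [[0.3,-10,0],[0,0,16],45],
    [[0.4,-14,0],[0,0,24],45],
    [[0.5,-16.3,0],[0,0,31],45],
    [[0.5,-16.3,0],[0,0,31],45],
    [[0.5,-16.3,0],[0,0,31],45],
    [[0.5,-16.3,0],[0,0,31],45],
    [[0.5,-16.3,0],[0,0,31],45],
    [[0.5,-16.3,0],[0,0,31],45],
    [[0.5,-16.3,0],[0,0,31],45],
  ],
)

```text
time_s: 8.3
eef_pos: [554.3, -228.8, 177.6]
eef_rot: [[-0.812, 0.583, -0.0], [0.583, 0.812, -0.0], [0.0, -0.0, -1.0]]
contact_force: [-0.4, 0.6, 0.1]
grip_width: 39.6
grip_force: 0.0
```

```bash
python3 - <<'E'
from h import *
np.set_printoptions(precision=1,suppress=True)
s=sense();im=read_camera("wrist");cv2.imwrite("pics/w2.png",im);print(s["eef_pos"],s["eef_rot"])
for q,z in [("tag_tab",64),("tag",6),("rack",0)]:
    for x in pinpoint("wrist",q)[:4]:print(q,x["confidence"],x["pixel"],at_z("wrist",x["pixel"],z,s))
for x in pinpoint("top","tray_knob")[:0]:pass
read_camera("top")
x=pinpoint("top","tray_knob")[0];print("knob",x["confidence"],at_z("top",x["pixel"],45))
E
```

```text
[ 554.3 -228.8  177.6] [[-0.8  0.6 -0. ]
 [ 0.6  0.8 -0. ]
 [ 0.  -0.  -1. ]]
tag_tab 0.92 [398.0, 50.2] [ 497.1 -110.7   64. ]
tag_tab 0.73 [293.3, 205.8] [ 551.6 -254.3   64. ]
tag_tab 0.62 [459.9, 191.6] [ 626.9 -127.1   64. ]
tag_tab 0.33 [612.6, 146.8] [667.7  -2.7  64. ]
tag 0.87 [382.2, 54.4] [ 492.6 -109.6    6. ]
tag 0.8 [435.4, 175.2] [ 624.4 -127.5    6. ]
tag 0.73 [300.8, 189.8] [ 554.5 -252.     6. ]
tag 0.43 [298.8, 191.2] [ 554.5 -254.6    6. ]
rack 0.81 [245.7, 188.7] [ 519.8 -300.9    0. ]
knob 0.63 [541.   69.9  45. ]
```

View pics/w2.png

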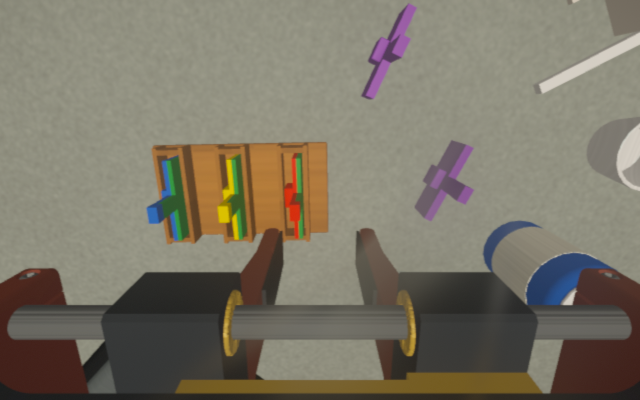

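The wrist view shows the red tag standing in the right-hand slot, with its tab at (293,205), so about (553,-253). The tool is in line with the rack. Next I'll move over it, descend and grip.

>>> send_rows(
  motion=[
    [[-0.1,-2.4,-3],[0,0,0],45],
    [[-0.1,-2.4,-7],[0,0,0],45],
    [[-0.1,-2.4,-10],[0,0,0],45],
    [[-0.1,-2.4,-12],[0,0,0],45],
    [[-0.1,-2.4,-13.1],[0,0,0],45],
    [[-0.1,-2.4,-13.1],[0,0,0],45],
    [[-0.1,-2.4,-13.1],[0,0,0],0],
    [[-0.1,-2.4,-13.1],[0,0,0],0],
    [[-0.1,-2.4,-13.1],[0,0,0],0],
    [[-0.1,-2.4,-13.1],[0,0,0],0],
  ],
)

```text
time_s: 9.65
eef_pos: [553.8, -254.0, 47.4]
eef_rot: [[-0.812, 0.584, 0.001], [0.584, 0.812, -0.001], [-0.002, 0.0, -1.0]]
contact_force: [0.0, 0.5, -0.8]
grip_width: 11.2
grip_force: 0.0
```

>>> send_rows(
  motion=[
    [[0,0,0],[0,0,0],0],
    [[0,0,0],[0,0,0],0],
    [[0,0,0],[0,0,0],0],
    [[0,0,1],[0,0,0],0],
    [[0,0,3],[0,0,0],0],
    [[0,0,6],[0,0,0],0],
    [[0,0,10],[0,0,0],0],
    [[0,0,14],[0,0,0],0],
    [[0,0,18],[0,0,0],0],
    [[0,0,22],[0,0,0],0],
  ],
)

```text
time_s: 10.65
eef_pos: [552.7, -253.4, 268.6]
eef_rot: [[-0.812, 0.584, -0.0], [0.584, 0.812, -0.0], [0.0, -0.0, -1.0]]
contact_force: [0.4, 0.2, -0.7]
grip_width: 7.8
grip_force: 30.0
```

>>> send_rows(
  motion=[
    [[0,1,4],[0,0,0],0],
    [[0,4,8],[0,0,3],0],
    [[0.2,8,11],[0,0,6],0],
    [[0.3,13,11],[0,0,9],0],
    [[0.5,18,11],[0,0,12],0],
    [[0.6,23,11],[0,0,15],0],
    [[0.7,28,11],[0,0,18],0],
    [[0.8,33,11],[0,0,21],0],
    [[0.9,38,11],[0,0,24],0],
    [[1,42,11],[0,0,27],0],
  ],
)

```text
time_s: 11.65
eef_pos: [562.3, 169.0, 376.9]
eef_rot: [[-0.989, 0.148, -0.0], [0.148, 0.989, 0.0], [0.0, 0.0, -1.0]]
contact_force: [0.0, -0.4, -0.5]
grip_width: 7.8
grip_force: 30.0
```

>>> send_rows(
  motion=[
    [[0.1,4,0],[0,0,1],0],
    [[0.2,8,0],[0,0,2],0],
    [[0.2,10.5,0],[0,0,3],0],
    [[0.2,11.8,0],[0,0,3],0],
    [[0.2,11.8,0],[0,0,3],0],
    [[0.2,11.8,0],[0,0,3],0],
    [[0.2,11.8,0],[0,0,3],0],
    [[0.2,11.8,0],[0,0,3],0],
    [[0.2,11.8,0],[0,0,3],0],
    [[0.2,11.8,0],[0,0,3],0],
  ],
)

```text
time_s: 12.65
eef_pos: [565.3, 283.7, 376.6]
eef_rot: [[-0.995, 0.1, 0.0], [0.1, 0.995, -0.0], [-0.0, -0.0, -1.0]]
contact_force: [-1.0, -0.1, 0.2]
grip_width: 7.7
grip_force: 30.0
```

```bash
python3 - <<'E'
from h import *
np.set_printoptions(precision=2,suppress=True)
s=sense();im=read_camera("wrist");print(s["eef_pos"],s["eef_rot"])
for q,z in [("mouth",300),("tag_tab",s["eef_pos"][2]+17),("tag",s["eef_pos"][2]-41)]:
    for x in pinpoint("wrist",q)[:3]:print(q,x["confidence"],x["pixel"],at_z("wrist",x["pixel"],z,s))
im2=read_camera("scene")
for q,z in [("mouth",300),("tag_tab",s["eef_pos"][2]+17)]:
    for x in pinpoint("scene",q)[:2]:print("scene",q,x["confidence"],x["pixel"],at_z("scene",x["pixel"],z))
cv2.imwrite("pics/w3.png",np.vstack([im[100:400,:],cv2.resize(im2[120:220,400:520],(640,300)) if 0 else cv2.resize(im2[125:215,380:572],(640,300),interpolation=3)]))
E
```

```text
[565.34 283.69 376.6 ] [[-0.99  0.1   0.  ]
 [ 0.1   0.99 -0.  ]
 [-0.   -0.   -1.  ]]
mouth 0.55 [321.3, 209.8] [569.96 286.01 300.  ]
tag_tab 0.81 [317.1, 261.4] [564.85 283.8  393.6 ]
tag_tab 0.8 [46.4, 135.6] [491.42 170.94 393.6 ]
tag_tab 0.73 [65.7, 216.6] [529.31 167.33 393.6 ]
tag 0.82 [88.0, 206.1] [539.79 134.39 335.6 ]
tag 0.62 [73.3, 131.5] [491.7  139.84 335.6 ]
scene mouth 0.95 [456.5, 182.8] [566.02 280.09 300.  ]
scene mouth 0.25 [339.6, 292.8] [916.78  67.85 300.  ]
scene tag_tab 0.86 [284.9, 249.1] [907.63 -32.84 393.6 ]
scene tag_tab 0.72 [465.7, 149.1] [560.1  283.45 393.6 ]
```

View pics/w3.png

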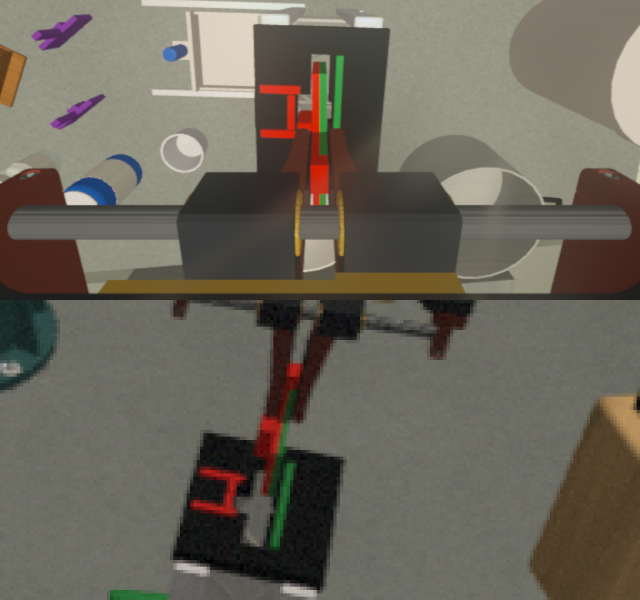

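The key faces the red rim, as it should. Next I'll measure the mouth more precisely from its coloured rims and slot.

```bash
python3 - <<'E'
from h import *
np.set_printoptions(precision=1,suppress=True)
s=sense()
yaw=np.radians(-5.75);X=np.array([np.cos(yaw),np.sin(yaw)]);Y=np.array([-X[1],X[0]]);O=np.array([565.3,285.0])
def rep(cam,im,box,name,lo,hi):
    x0,y0,x1,y1=box;h=cv2.cvtColor(im[y0:y1,x0:x1],cv2.COLOR_BGR2HSV);m=cv2.inRange(h,lo,hi)
    n,l,st,_=cv2.connectedComponentsWithStats(m)
    for i in range(1,n):
        if st[i,4]<12: continue
        v,u=np.where(l==i);P=np.array([at_z(cam,(a+x0,b+y0),300,s)[:2] for a,b in zip(u,v)])
        q=(P-O)@np.c_[X,Y];c=np.cov(P.T);w,V=np.linalg.eigh(c)
        print(cam,name,st[i,4],"x",q[:,0].min(),q[:,0].max(),"y",q[:,1].min(),q[:,1].max(),"ang",np.degrees(np.arctan2(V[1,1],V[0,1])))
R=((0,150,90),(6,255,255));G=((45,120,50),(85,255,255));S=((0,0,75),(179,60,255))
top=cv2.imread("pics/top0.png");sc=cv2.imread("pics/scene0.png");w=read_camera("wrist")
for cam,im,b in [("top",top,(170,168,212,228)),("scene",sc,(436,165,484,211)),("wrist",w,(256,125,390,270))]:
    for n,t in (("red",R),("green",G),("grey",S)): rep(cam,im,b,n,*t)
E
```

```text
top red 127 x -15.754396270543882 27.04708924628203 y -47.7257223449301 -15.241371777610622 ang 172.16954226528614
top green 127 x -36.145157991124265 50.911934937771804 y 7.409675998732764 16.56417919239234 ang 172.35669386558607
top grey 19 x 47.076638865279506 72.39969723360744 y 45.27904169639336 49.81222365448295 ang 176.26282352608823
top grey 112 x 69.41442019983134 81.17141996538368 y -44.338657680850154 38.48046342537257 ang 85.88493090798877
top grey 177 x -36.33017429039221 49.78316468287285 y -18.105696352822747 1.2821000352786898 ang 172.6893263501609
top grey 24 x -51.59008131934282 -24.422629178582245 y -58.76195060515678 -53.220749971011735 ang 174.22661164281882
top grey 14 x -60.46221424780538 -57.09961323944802 y 17.453161870393 33.44648951526893 ang 86.71451444856643
scene red 82 x -16.66305011865653 27.835261651588976 y -46.34744583640264 -14.366676511921524 ang 170.08432005418425
scene green 81 x -37.453840681950666 53.10967565614797 y 9.141950750912827 18.05288598761483 ang 172.26221095537758
scene grey 48 x -52.822999493419054 7.7855360098932245 y -58.59612721276789 -48.92469696369215 ang 176.7363936699545
scene grey 286 x -80.63712548093409 78.64151693602139 y -33.33039227454376 59.44179338614126 ang -169.54939488380535
scene grey 136 x -22.162483681957262 52.884590669039504 y -15.690452666559425 6.843961052711606 ang 172.64925415325314
scene grey 111 x 81.89891538587345 103.06989980833828 y -40.62889874039281 30.436738831323435 ang 90.27100336348472
wrist red 1182 x -33.28155028006356 55.45614562170989 y -17.792301918125194 7.718541227903712 ang 176.79908905388135Traceback (most recent call last):
  File "<stdin>", line 16, in <module>
  File "<stdin>", line 10, in rep
  File "h.py", line 11, in at_z
    p,d=ray(cam,px,s); return p+d*(z-p[2])/d[2]
        ~~~^^^^^^^^^^
  File "h.py", line 4, in ray
    c=camera_info(cam)
ValueError: time passes only in moves, steps and waits
```

Both fixed cameras agree: the mouth is at about (572, 284.5) and the chute yaw is -7.7°. This also matches the home knob, 219.6 mm away. I'll correct for it and lower the tag slightly into the slot.

>>> send_rows(
  motion=[
    [[0.4,0.05,0],[0,0,-1],0],
    [[0.7,0.1,0],[0,0,-2],0],
    [[0.7,0.1,0],[0,0,-2],0],
    [[0.7,0.1,-1],[0,0,-2],0],
    [[0.7,0.1,-2],[0,0,-2],0],
    [[0.7,0.1,-3],[0,0,-2],0],
    [[0.7,0.1,-3.5],[0,0,-2],0],
    [[0.7,0.1,-4.0],[0,0,-2],0],
    [[0.7,0.1,-4.2],[0,0,-2],0],
    [[0.7,0.1,-4.2],[0,0,-2],0],
  ],
)

```text
time_s: 14.05
eef_pos: [572.1, 285.3, 334.3]
eef_rot: [[-0.991, 0.134, -0.0], [0.134, 0.991, -0.0], [0.0, -0.0, -1.0]]
contact_force: [0.8, -1.2, -0.7]
grip_width: 7.9
grip_force: 30.0
```

>>> send_rows(
  motion=[
    [[0,0,-0.3],[0,0,0],0],
    [[0,0,-0.6],[0,0,0],0],
    [[0,0,-0.9],[0,0,0],0],
    [[0,0,-1.2],[0,0,0],0],
    [[0,0,-1.4],[0,0,0],0],
    [[0,0,-1.4],[0,0,0],0],
    [[0,0,-1.4],[0,0,0],0],
    [[0,0,-1.4],[0,0,0],0],
    [[0,0,-1.4],[0,0,0],0],
    [[0,0,-1.4],[0,0,0],0],
  ],
)

```text
time_s: 15.05
eef_pos: [572.3, 285.3, 320.7]
eef_rot: [[-0.991, 0.134, 0.0], [0.134, 0.991, -0.0], [-0.0, -0.0, -1.0]]
contact_force: [-0.8, 0.2, -1.3]
grip_width: 7.6
grip_force: 30.0
```

```bash
python3 - <<'E'
from h import *
a=read_camera("scene");b=read_camera("wrist")
cv2.imwrite("pics/w4.png",np.vstack([b[100:400],cv2.resize(a[125:215,380:572],(640,300),interpolation=3)]))
E
```

```text
(no output)
```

View pics/w4.png

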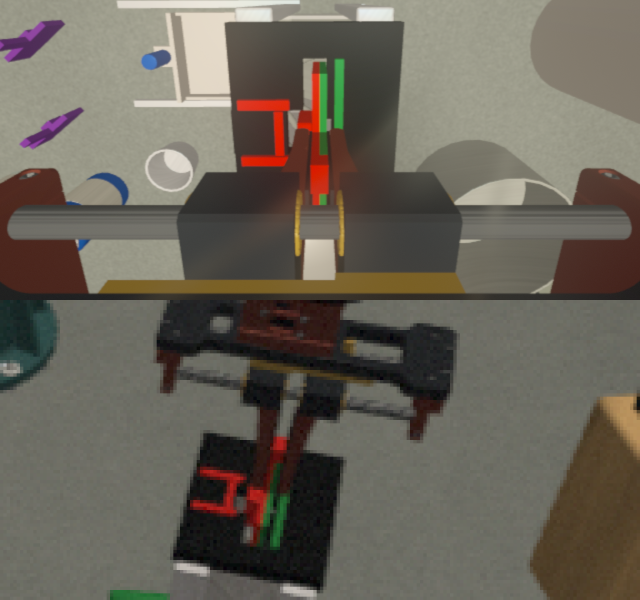

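The tag's lower edge is about 20 mm into the slot, the key is in the bay, and there is no force. I'll release it.

>>> send_rows(
  motion=[
    [[0,-0.1,0],[0,0,0],0],
    [[0,-0.1,0],[0,0,0],0],
    [[0,-0.1,0],[0,0,0],40],
    [[0,-0.1,0],[0,0,0],40],
    [[0,-0.1,0],[0,0,0],40],
    [[0,-0.1,0],[0,0,0],40],
    [[0,-0.1,0],[0,0,0],40],
    [[0,-0.1,0],[0,0,0],40],
    [[0,-0.1,0],[0,0,0],40],
    [[0,-0.1,0],[0,0,0],40],
  ],
)

```text
time_s: 16.15
eef_pos: [572.2, 284.3, 320.5]
eef_rot: [[-0.991, 0.134, -0.0], [0.134, 0.991, -0.0], [0.0, -0.0, -1.0]]
contact_force: [-0.2, 0.2, -0.5]
grip_width: 35.0
grip_force: 0.0
```

>>> send_rows(
  motion=[
    [[0,0,3],[0,0,0],45],
    [[0,0,7],[0,0,0],45],
    [[-0.3,-3,8],[0,0,-8],50],
    [[-0.6,-8,8],[0,0,-16],50],
    [[-1.2,-12,8],[0,0,-24],50],
    [[-1.7,-16,8],[0,0,-32],50],
    [[-2.3,-20,6],[0,0,-40],50],
    [[-3,-24,2],[0,0,-48],50],
    [[-3,-24,-3],[0,0,-56],50],
    [[-3,-24,-8],[0,0,-64],50],
  ],
)

```text
time_s: 17.15
eef_pos: [542.6, 42.7, 245.2]
eef_rot: [[-0.306, 0.952, 0.003], [0.952, 0.306, -0.0], [-0.001, 0.003, -1.0]]
contact_force: [0.1, 0.7, 0.1]
grip_width: 44.0
grip_force: 0.0
```

```bash
python3 - <<'E'
from h import *
s=sense();a=read_camera("scene");c=read_camera("wrist");b=read_camera("top")
for x in pinpoint("top","tray_knob")[:1]:print(x["confidence"],at_z("top",x["pixel"],45))
cv2.imwrite("pics/w5.png",np.hstack([cv2.resize(a[170:290,325:485],(400,300),interpolation=3),cv2.resize(b[160:265,200:340],(400,300),interpolation=3)]))
cv2.imwrite("pics/w5w.png",c)
E
```

```text
(no output)
```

View pics/w5.png

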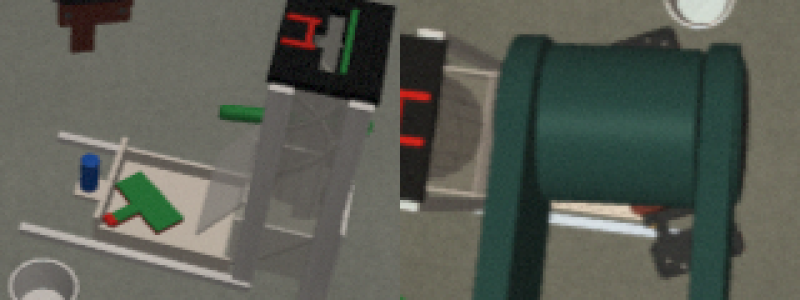

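The scene picture shows the tag lying in the tray green side up. Next I'll return to the knob.

>>> send_rows(
  motion=[
    [[0,2.3,-2],[0,0,-8],50],
    [[0,2.3,-6],[0,0,-16],50],
    [[0,2.3,-10],[0,0,-24],50],
    [[0,2.3,-13],[0,0,-25.5],50],
    [[0,2.3,-15],[0,0,-25.5],50],
    [[0,2.3,-17],[0,0,-25.5],50],
    [[0,2.3,-19],[0,0,-25.5],50],
    [[0,2.3,-20.5],[0,0,-25.5],50],
    [[0,2.3,-21.5],[0,0,-25.5],50],
    [[0,2.3,-21.5],[0,0,-25.5],50],
  ],
)

```text
time_s: 18.35
eef_pos: [544.1, 67.7, 31.5]
eef_rot: [[0.123, 0.992, 0.002], [0.992, -0.123, 0.0], [0.0, 0.002, -1.0]]
contact_force: [-0.3, 0.2, 1.2]
grip_width: 43.7
grip_force: 0.0
```

>>> send_rows(
  motion=[
    [[0,0,0],[0,0,0],0],
    [[0,0,0],[0,0,0],0],
    [[0,0,0],[0,0,0],0],
    [[0,0,0],[0,0,0],0],
    [[0,0,0],[0,0,0],0],
    [[0,0,0],[0,0,0],0],
    [[-0.05,-0.4,0],[0,0,0],0],
    [[-0.12,-0.9,0],[0,0,0],0],
    [[-0.19,-1.4,0],[0,0,0],0],
    [[-0.27,-2,0],[0,0,0],0],
  ],
)

```text
time_s: 19.35
eef_pos: [540.5, 47.6, 31.5]
eef_rot: [[0.126, 0.992, 0.002], [0.992, -0.126, 0.001], [0.001, 0.002, -1.0]]
contact_force: [0.4, 2.6, 6.3]
grip_width: 21.8
grip_force: 30.0
```

>>> send_rows(
  motion=[
    [[-0.1,-0.7,0],[0,0,0],0],
    [[-0.19,-1.4,0],[0,0,0],0],
    [[-0.28,-2.1,0],[0,0,0],0],
    [[-0.38,-2.8,0],[0,0,0],0],
    [[-0.47,-3.5,0],[0,0,0],0],
    [[-0.57,-4.2,0],[0,0,0],0],
    [[-0.66,-4.9,0],[0,0,0],0],
    [[-0.76,-5.6,0],[0,0,0],0],
    [[-0.84,-6.2,0],[0,0,0],0],
    [[-0.84,-6.2,0],[0,0,0],0],
  ],
)

```text
time_s: 20.35
eef_pos: [532.2, -15.5, 31.5]
eef_rot: [[0.126, 0.992, 0.002], [0.992, -0.126, -0.001], [-0.0, 0.002, -1.0]]
contact_force: [0.1, -3.2, 5.9]
grip_width: 21.4
grip_force: 30.0
```

>>> send_rows(
  motion=[
    [[-0.02,-0.2,0],[0,0,0],0],
    [[-0.05,-0.4,0],[0,0,0],0],
    [[-0.08,-0.6,0],[0,0,0],0],
    [[-0.1,-0.8,0],[0,0,0],0],
    [[-0.13,-1.0,0],[0,0,0],0],
    [[-0.15,-1.1,0],[0,0,0],0],
    [[-0.16,-1.2,0],[0,0,0],0],
    [[-0.16,-1.2,0],[0,0,0],0],
    [[-0.16,-1.2,0],[0,0,0],0],
    [[-0.16,-1.2,0],[0,0,0],0],
  ],
)

```text
time_s: 21.35
eef_pos: [531.5, -20.4, 31.5]
eef_rot: [[0.129, 0.992, 0.004], [0.992, -0.129, 0.009], [0.009, 0.003, -1.0]]
contact_force: [6.5, 32.2, 5.6]
grip_width: 21.5
grip_force: 30.0
```

The tray is at its outer stop, with 32 N of pull. I'll ease off, let go, and rise clear.

>>> send_rows(
  motion=[
    [[0.04,0.3,0],[0,0,0],0],
    [[0.06,0.45,0],[0,0,0],0],
    [[0.06,0.45,0],[0,0,0],0],
    [[0.06,0.45,0],[0,0,0],50],
    [[0.06,0.45,0],[0,0,0],50],
    [[0.06,0.45,0],[0,0,0],50],
    [[0.06,0.45,0],[0,0,0],50],
    [[0.06,0.45,2],[0,0,0],50],
    [[0.06,0.45,5],[0,0,0],50],
    [[0.06,0.45,9],[0,0,0],50],
  ],
)

```text
time_s: 22.35
eef_pos: [528.4, -22.2, 120.1]
eef_rot: [[0.126, 0.992, -0.004], [0.992, -0.126, 0.001], [0.0, -0.004, -1.0]]
contact_force: [1.0, -0.0, -0.3]
grip_width: 43.8
grip_force: 0.0
```

>>> send_rows(
  motion=[
    [[0,0,5],[0,0,0],50],
    [[0,0,10],[0,0,0],50],
    [[-2,-5,12],[0,0,0],50],
    [[-4,-10,12],[0,0,0],50],
    [[-6,-15,12],[0,0,0],50],
    [[-6,-20,12],[0,0,0],50],
    [[-6,-23,12],[0,0,0],50],
    [[-6,-23,12],[0,0,0],50],
    [[-6,-23,12],[0,0,0],50],
    [[-6,-23,12],[0,0,0],50],
  ],
)

```text
time_s: 23.35
eef_pos: [469.7, -251.1, 240.2]
eef_rot: [[0.125, 0.992, -0.001], [0.992, -0.125, 0.001], [0.001, -0.001, -1.0]]
contact_force: [-0.8, 0.8, -0.5]
grip_width: 44.0
grip_force: 0.0
```

```bash
python3 - <<'E'
from h import *
a=read_camera("scene");b=read_camera("top")
for x in pinpoint("top","tray_knob")[:1]:print(x["confidence"],at_z("top",x["pixel"],45))
cv2.imwrite("pics/w6.png",np.hstack([cv2.resize(a[170:320,200:485],(400,300),interpolation=3),cv2.resize(b[120:270,180:460],(400,300),interpolation=3)]))
E
```

```text
0.75 [536.82409295 -21.39890517  45.        ]
```

View pics/w6.png

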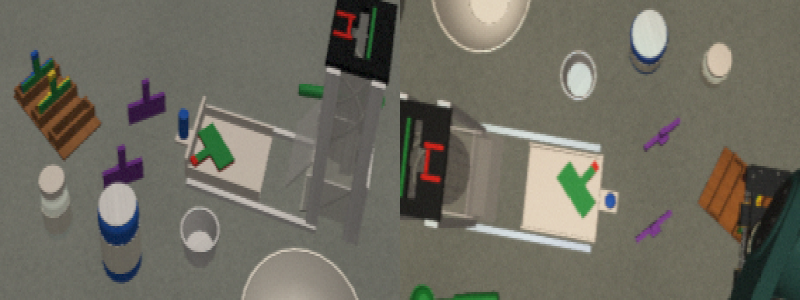

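The tray is fully out with the tag lying in it green side up. The other things are where they were, and the gripper is clear.

```bash
python3 -c "
from station import *
print(job_done())"
```

```text
the job is handed in; nothing more can be done
None
```

The job is handed in, at about 23 s of robot time: the red tag lies green side up in the fully drawn-out tray, the gripper has let go, and the last pictures show the other things where they were.

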